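# Level the scale stand in the packing shed

## Robot

A 6-joint arm with a two-finger parallel gripper is mounted at the origin on the work surface. World frame = base frame: x ahead of the robot, y to its left, z up, the work surface at z = 0. Lengths are in m, angles in degrees, forces in N, time in s.
With the tool pointing down it reaches from about 0.35 to 0.875 m from the base axis. Payload 4.2 kg.
Tool frame: the origin (TCP) lies on the centre line of the jaws, within the pads' length; the fingertips stand 17 mm ahead of it and the grasp point (between the pads) lies 2 mm behind it; z points along the fingers, y is the direction in which the jaws open and shut (so a half turn about z gives the same grasp; the last joint's range is limited). The gripper opens to 85 mm and grips with 20 to 120 N. Pads are 22 mm wide; open, the fingers measure 114 mm over their backs; the gripper's body (76 mm by 85 mm) begins 54 mm behind the grasp point. The pads swing forward as they close: fully open they stand 13 mm farther back than shut.
Start: joints at [78.53, 22.042, 0.453, 0, -68.411, -14.817], TCP at [0.277, 0.56, 0.248] pointing down, gripper open.
Joint ranges: [-179.83, 179.83], [-69.29, 118.12], [-61.27, 80.66], [-181.25, 117.63], [-171.15, -9.14], [-177.46, 177.46]. Speed limits (degrees/s): [159.86, 159.86, 180, 180, 180, 180].

## Interface

Orientations are given as a 3x3 rotation matrix whose columns are the frame's x, y, z axes.
In Python, from station import bot gives the robot as it stands.
- The arm moves only by the tool carry_out, never from a script. Its argument "increments" is a list of rows, each a list of 7 numbers: the opening, from 0 (shut) to 1 (fully open), then the shift along the tool's x, y, z in mm, then the turn, a rotation vector about the tool's x, y, z in rad. In form: [[fingers, tx, ty, tz, ax, ay, az], ...]. A call has exactly 5 rows; each row is the pose to reach, as a shift and turn from the pose commanded when the call began, along the tool's axes at that moment; what a row does not reach only later rows make up. A row lasts 1/12 s, in which the tool goes at most 41.7 mm and 7.16 degrees, less where a joint would pass 70% of its speed; a pose out of reach is approached as far as the arm can. A call with a gripper value outside its range is refused whole. The fingers move at their own pace and stop on an object; "squeeze" is the grip in N (left out, the last holds). Time passes only in rows, so rows that repeat a pose let the fingers close, or fill a call up. It gives the time, the measured TCP pose, the force and the opening at its end, in the units of the state.
- bot.sense(): the state, without advancing time (a new reading comes with each control period).
- bot.snapshot(name): name is "side" or "top"; returns the picture (480x640x3 uint8, blue, green, red); there is no depth.
- bot.camera_info(name): a dict with "fov_y" (degrees; the focal length in pixels is half the picture's height over the tangent of half this angle, whatever the lens; pixels are square), "cx", "cy" (the principal point, pixels), "k1" (the pictures are not rectified: a ray, as slopes to the right and down, at radius r is drawn at 1 + k1 r^2 times it, then the intrinsics apply), "world_from_camera" (4x4, takes a point from camera to world coordinates). Camera axes: x right, y down, z forward; pixel columns grow to the right and rows downward; lengths in m; the calibration is good to about 2 mm. A picture is of the moment at which its call begins. camera_info takes no time and is no camera call.
- bot.sign_off(): hands the job in, once; it reports no verdict.
The state is a dict: "time": time; "q": joint angles; "qvel": joint speeds; "tau": joint torques, N m; "position": TCP position; "eef_rot": TCP orientation; "contact_force": force on the tool from outside, world axes, zero at the start; "wrist_torque": the same for the moment, N m; "finger_gap": opening from 0.0 (shut) to 1.0 (fully open).
Only numpy, scipy, OpenCV 4.12 (cv2) and the standard library are available. Lean on these libraries where they do the work, as an engineer would, in place of code of your own. Each camera call takes 0.05 s, during which the arm holds its last target.

## Task

Level the scale stand: lay the blue spirit level lengthwise along the middle of the stand's aluminium shelf and let go of it, then turn the red wing knob of the levelling foot until the bubble rests centred between its two black lines. Then press the spirit level down onto the shelf with about 12 newtons and finish like that, still pressing, with the bubble still between the lines. Leave the tape roll, the mug and the jar where they are.

Things in the scene. Friction and masses are not known exactly. Their poses are not given: they have to be found in the camera images.
- level_mid (a point): centre (half-way up) of the loose blue spirit level: a bar 170 mm long (its x), 30 wide (y), 40 high (z up), 0.17 to 0.35 kg, standing on its base on the bench. Its green vial, 76 mm long, lies in the middle of the top; both end parts of the top (40 to 84 mm from the centre along x) are flat and solid and can be pressed on
- bubble (a joint): position (m) of the round white bubble along the level's own +x; 0 = centred. The bubble is 16 mm across; the two black lines stand 26 mm apart inside. It drifts to the higher end, 10 mm per 0.010 rad of slope (ends at 25 mm), and needs about 1.5 s to settle
- shelf_mid (a point): centre of the upper face of the stand's aluminium shelf, 105 mm (its x) by 205 mm (its y, lengthwise), 54 mm above the bench when level. Hinged about x, 95 mm from here at its -y end. A 34 mm wide lug at the +y end runs to the levelling foot, 160 mm from here along +y. At the start the foot end is low by 0.011 to 0.023 rad. The stand is fixed
- foot_grip (a point): red wing knob of the levelling foot: point to grip, on its upright axis, 14 mm below its top, 94 mm above the bench. The wing: 46 mm long (x here), 13 thick (y), 32 high. 1 rad clockwise from above raises the foot end by 0.010 rad (bubble goes 10 mm towards the foot). The knob does not rise; it stays where left (friction 0.12 N m), 3 rad of turn beyond level
- tape_roll_mid (a point): bystander: centre of a green roll of tape, 84 mm across, 24 mm high, lying flat
- mug_mid (a point): bystander: middle of a white mug, 76 mm across, 85 mm high, with a handle
- jar_mid (a point): bystander: middle of a closed jar, 68 mm across, 90 mm high
Mind the look-alikes: they are no part of the job. Several things look just like the part that bears level_mid: the one meant starts nearest to the robot's base.

How it is judged (in metres and radians):
On the way, in this order (a step that is already met when the one before it is completed fails the run):
1. the spirit level lies lengthwise on the middle of the shelf, let go, its bubble off centre (x of level_mid in the frame of shelf_mid between -0.03 and 0.03 m and y of level_mid in the frame of shelf_mid between -0.02 and 0.02 m and z of level_mid in the frame of shelf_mid between 0.016 and 0.023 m and angle between the x axis of level_mid and the y axis of shelf_mid, either way round below 0.2 rad and contact force between the fingers and level below 0.1 N and (value of joint bubble above 0.007 m or value of joint bubble below -0.007 m)), for 0.2 s.
2. the bubble rests between its lines, the level lying on the shelf and not touched (x of level_mid in the frame of shelf_mid between -0.03 and 0.03 m and y of level_mid in the frame of shelf_mid between -0.02 and 0.02 m and z of level_mid in the frame of shelf_mid between 0.016 and 0.023 m and angle between the x axis of level_mid and the y axis of shelf_mid, either way round below 0.2 rad and value of joint bubble between -0.005 and 0.005 m and contact force between the fingers and level below 0.1 N), for 0.5 s.
At the end, for the whole second after the job is handed in: Level flat on the shelf, centre within 30 mm across and 20 mm along of the shelf's middle, lengthwise within 0.2 rad; bubble within 5 mm of centre (shelf within 0.010 rad of level); robot still pressing it: it bears on the shelf with 7.5 to 32 N, weight included (x of level_mid in the frame of shelf_mid between -0.03 and 0.03 m and y of level_mid in the frame of shelf_mid between -0.02 and 0.02 m and z of level_mid in the frame of shelf_mid between 0.016 and 0.023 m and angle between the x axis of level_mid and the y axis of shelf_mid, either way round below 0.2 rad and value of joint bubble between -0.005 and 0.005 m and angle between shelf_mid's own z axis and vertical below 0.01 rad and contact force between level and shelf between 7.5 and 32 N and contact force between the fingers and level above 3 N); the arm keeps its last pose, push and grip.
It fails at once if the tape roll, mug or jar is shifted by more than 30 mm (distance of any of tape_roll_mid, mug_mid, jar_mid from where it was at the start of the episode above 0.03 m).
It also fails if it takes over 72 s, if anything falls off the work surface, if the arm or the gripper's body presses on something with over 40 N, if the wrist force passes 120 N, or if a joint passes its speed limit or range.

## Working session

There is one attempt and no reset: what is moved stays moved. The work goes in short steps, Python scripts to look and compute and a tool call to move; the robot and the scene stay as the last step left them, time stands still between calls to the robot, and variables do not carry over. Pictures are saved under pics/ and viewed, and the job is handed in when it is done.

Besides the shell and the picture viewer there is one more tool, called after "Emit:" by a JSON object that holds its "fn" and its "kwargs". carry_out: Moves the arm, as the interface text tells. Its arguments: {"type":"object","properties":{"increments":{"type":"array","items":{"type":"array","items":{"type":"number"}}},"squeeze":{"type":"number"}},"required":["increments"]}

```bash
mkdir -p pics; ls; python3 - <<'E'
from station import bot
import cv2
for n in("side","top"):
    cv2.imwrite(f"pics/{n}0.png",bot.snapshot(n)); print(bot.camera_info(n))
print(bot.sense())
E
```

```text
pics
{'fov_y': 56.18004942637256, 'cx': 317.666761000419, 'cy': 231.25998082126623, 'k1': -0.11311565576961899, 'world_from_camera': array([[ 0.96200506, -0.17718538,  0.20772965,  0.37939706],
       [-0.27287664, -0.59831287,  0.75336581, -0.93384585],
       [-0.00919808, -0.78142629, -0.62392976,  0.78953727],
       [ 0.        ,  0.        ,  0.        ,  1.        ]])}
{'fov_y': 45.621066402210744, 'cx': 324.50063042710474, 'cy': 243.5669276340064, 'k1': -0.013141133335953788, 'world_from_camera': array([[ 0.01930439, -0.99673259,  0.07843138,  0.53088898],
       [-0.99975781, -0.02007293, -0.00902227, -0.08480443],
       [ 0.01056713, -0.07823822, -0.99687869,  1.3569019 ],
       [ 0.        ,  0.        ,  0.        ,  1.        ]])}
{'time': 0.1, 'q': array([ 7.85296190e+01,  2.20872891e+01,  3.87253271e-01, -2.25680620e-02,
       -6.84129580e+01, -1.48173257e+01]), 'qvel': array([ 0.05766692, -0.08004211,  0.16017975,  0.12177405,  0.01344924,
       -0.05095595]), 'tau': array([-5.18587422e-04, -3.93316948e+01,  1.88929528e+01,  4.19800490e+00,
       -2.63183465e-03,  3.34705042e-06]), 'position': array([0.27656902, 0.55992836, 0.24732581]), 'eef_rot': array([[ 8.96517181e-01, -4.43008330e-01, -7.51116263e-04],
       [-4.43008941e-01, -8.96515264e-01, -1.85986411e-03],
       [ 1.50548097e-04,  2.00015135e-03, -9.99997988e-01]]), 'contact_force': array([ 0.18191262, -0.48172057,  0.00650108]), 'wrist_torque': array([ 0.00276143, -0.06504563, -0.04430476]), 'finger_gap': 0.998615328169993}
```

View pics/side0.png

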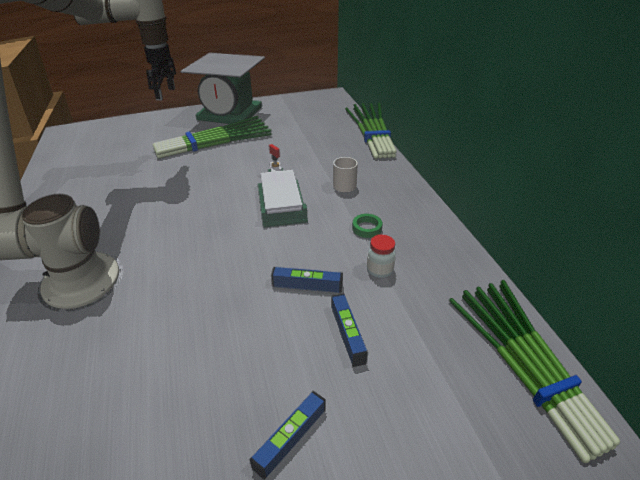

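View pics/top0.png

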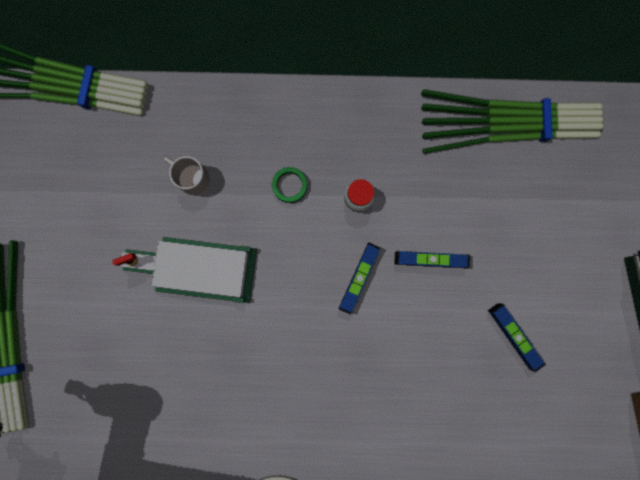

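The views show three blue levels, at top px A (360,278), B (432,260) and C (518,338). The stand is at (203,270) with its red knob at (124,260). I'll measure all of them.

```bash
cat > h.py <<'E'
import numpy as np, cv2
from station import bot
def K(n):
    c=bot.camera_info(n); f=240/np.tan(np.radians(c["fov_y"]/2))
    return c,f
def ray(n,px):
    c,f=K(n); d=(np.array(px,float)-[c["cx"],c["cy"]])/f
    u=d.copy()
    for _ in range(20): u=d/(1+c["k1"]*(u@u))
    T=c["world_from_camera"]; r=T[:3,:3]@np.array([u[0],u[1],1]); return T[:3,3],r
def onz(n,px,z):
    o,r=ray(n,px); return o+r*(z-o[2])/r[2]
def proj(n,p):
    c,f=K(n);T=c["world_from_camera"];q=T[:3,:3].T@(np.array(p)-T[:3,3]);u=q[:2]/q[2]
    return u*(1+c["k1"]*(u@u))*f+[c["cx"],c["cy"]]
def tri(p1,p2):
    o1,r1=ray("side",p1);o2,r2=ray("top",p2)
    s=np.linalg.lstsq(np.c_[r1,-r2],o2-o1,rcond=None)[0]
    a,b=o1+r1*s[0],o2+r2*s[1]; return (a+b)/2,np.linalg.norm(a-b)
E
python3 - <<'E'
from h import *
im=cv2.imread("pics/top0.png");hsv=cv2.cvtColor(im,cv2.COLOR_BGR2HSV)
def comps(n,hsv,lo,hi,z,amin):
    m=cv2.inRange(hsv,np.array(lo),np.array(hi))
    cs,_=cv2.findContours(m,0,2)
    for c in cs:
        if cv2.contourArea(c)<amin: continue
        r=cv2.minAreaRect(c);b=cv2.boxPoints(r)
        w=np.array([onz(n,p,z) for p in b]);ct=w.mean(0)
        e=[w[1]-w[0],w[2]-w[1]];e.sort(key=np.linalg.norm)
        print(n,np.round(r[0],1),"w",ct.round(4),"R",np.hypot(*ct[:2]).round(3),"size",[round(float(np.linalg.norm(x)),4) for x in e],"ang",np.degrees(np.arctan2(e[1][1],e[1][0])).round(1))
print("green vial");comps("top",hsv,(38,150,110),(65,255,255),.04,40)
print("blue");comps("top",hsv,(105,120,40),(125,255,255),.04,60)
print("red");comps("top",hsv,(0,150,80),(8,255,255),.108,20)
print("white");comps("top",hsv,(0,0,140),(180,40,255),.054,800)
s=cv2.imread("pics/side0.png");hs=cv2.cvtColor(s,cv2.COLOR_BGR2HSV)
print("red side");comps("side",hs,(0,150,60),(8,255,255),.09,20)
cv2.imwrite("pics/c1.png",np.hstack([cv2.resize(im[220:320,100:270],None,fx=2.3,fy=2.3,interpolation=2),cv2.resize(im[220:320,325:495],None,fx=2.3,fy=2.3,interpolation=2)]))
cv2.imwrite("pics/c2.png",cv2.resize(s[130:300,230:400],None,fx=3.5,fy=3.5,interpolation=2))
E
```

```text
green vial
top [525.  346.8] w [ 0.4061 -0.5616  0.04  ] R 0.693 size [0.0194, 0.02] ang -56.2
top [511.7 327.7] w [ 0.449 -0.531  0.04 ] R 0.695 size [0.02, 0.02] ang -53.0
top [356.  285.6] w [ 0.5388 -0.1712  0.04  ] R 0.565 size [0.0211, 0.0343] ang -23.6
top [364.1 267.5] w [ 0.5808 -0.1892  0.04  ] R 0.611 size [0.021, 0.0211] ang -20.9
top [444.  259.5] w [ 0.6031 -0.3742  0.04  ] R 0.71 size [0.0186, 0.0209] ang -179.9
top [421.5 258.5] w [ 0.6044 -0.3219  0.04  ] R 0.685 size [0.0209, 0.0209] ang -88.9
blue
top [  8.3 369.9] w [0.332  0.6162 0.04  ] R 0.7 size [0.0189, 0.0408] ang -80.1
top [529.9 354.3] w [ 0.3893 -0.5726  0.04  ] R 0.692 size [0.0311, 0.0706] ang -144.0
top [506.9 321.5] w [ 0.4631 -0.5201  0.04  ] R 0.696 size [0.0313, 0.0721] ang -144.5
top [348.8 301.4] w [ 0.5024 -0.1551  0.04  ] R 0.526 size [0.0299, 0.0442] ang -23.6
top [458.1 260.4] w [ 0.6017 -0.407   0.04  ] R 0.726 size [0.029, 0.0453] ang -92.4
top [407. 258.] w [ 0.6049 -0.2883  0.04  ] R 0.67 size [0.0278, 0.0418] ang -88.9
top [369.6 254.8] w [ 0.6106 -0.2017  0.04  ] R 0.643 size [0.0301, 0.0446] ang -23.1
top [546.8 119.2] w [ 0.9411 -0.6181  0.04  ] R 1.126 size [0.0275, 0.1026] ang -3.5
top [84.9 85.1] w [0.9988 0.4768 0.04  ] R 1.107 size [0.0208, 0.1012] ang -9.3
red
top [122.3 258.9] w [0.5867 0.3451 0.108 ] R 0.681 size [0.0115, 0.0426] ang -66.8
top [360.5 192. ] w [ 0.7452 -0.1736  0.108 ] R 0.765 size [0.0537, 0.0555] ang -88.8
white
top [192.2 267.6] w [0.5724 0.2039 0.054 ] R 0.608 size [0.0994, 0.2282] ang -96.0
red side
side [382.5 242.5] w [ 0.751  -0.1751  0.09  ] R 0.771 size [0.0568, 0.0569] ang -16.5
```

```bash
sleep 0
```

```text
(no output)
```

View pics/c1.png

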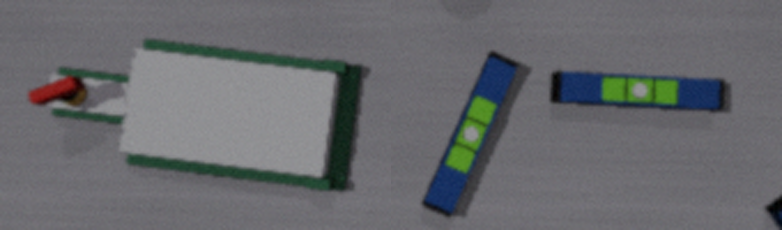

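View pics/c2.png

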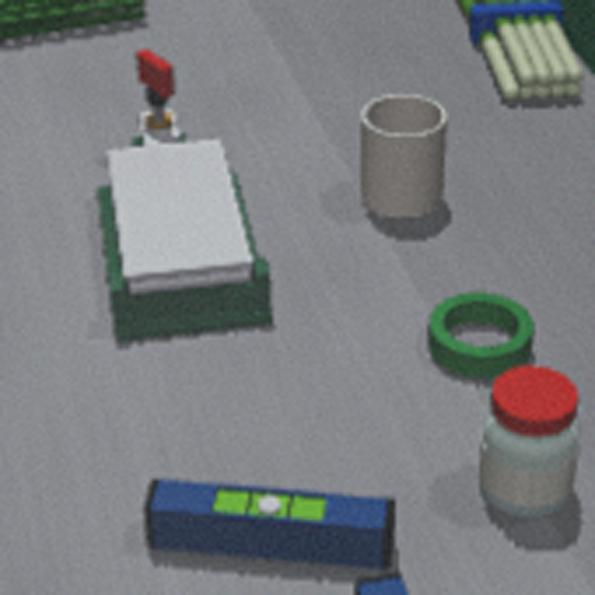

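A is nearest the base: R is about 0.58 m, against about 0.70 for B and 0.69 for C. The crop shows A as a separate blue bar with its vial in the middle. Next I'll refine the shelf and the knob.

```bash
python3 - <<'E'
from h import *
im=cv2.imread("pics/top0.png");hsv=cv2.cvtColor(im,cv2.COLOR_BGR2HSV)
m=cv2.inRange(hsv,np.array((0,0,140)),np.array((180,40,255)))
m=cv2.morphologyEx(m,cv2.MORPH_OPEN,np.ones((25,25)))
c=max(cv2.findContours(m,0,2)[0],key=cv2.contourArea)
r=cv2.minAreaRect(c);b=cv2.boxPoints(r);w=np.array([onz("top",p,.054) for p in b])
print(b.round(1),w.round(4),w.mean(0).round(4),[np.linalg.norm(w[i]-w[i-1]).round(4) for i in range(4)])
d=w[1]-w[0];print(np.degrees(np.arctan2(d[1],d[0])))
mask=cv2.inRange(hsv,np.array((0,130,60)),np.array((8,255,255)));mask[:,180:]=0
p=cv2.minAreaRect(max(cv2.findContours(mask,0,2)[0],key=cv2.contourArea));print("knob top",p)
s=cv2.imread("pics/side0.png");hs=cv2.cvtColor(s,cv2.COLOR_BGR2HSV)
mk=cv2.inRange(hs,np.array((0,110,50)),np.array((10,255,255)))|cv2.inRange(hs,np.array((172,110,50)),np.array((180,255,255)));mk[200:]=0
cc=max(cv2.findContours(mk,0,2)[0],key=cv2.contourArea);print("side knob",cv2.minAreaRect(cc))
q=cv2.minAreaRect(cc)[0]
print(tri(q,p[0]))
bx=cv2.boxPoints(p);W=np.array([onz("top",x,.108) for x in bx]);print(W.round(4))
print([np.linalg.norm(W[i]-W[i-1]).round(4) for i in range(4)])
for z in(.092,.1,.108):print(onz("top",p[0],z).round(4))
# level A ends in side view
mb=cv2.inRange(hsv,np.array((105,110,30)),np.array((128,255,255)))
E
```

```text
[[152.8 285.1]
 [157.9 241.8]
 [244.  251.9]
 [238.9 295.2]] [[0.5309 0.2918 0.054 ]
 [0.6298 0.2843 0.054 ]
 [0.6105 0.0869 0.054 ]
 [0.5118 0.0955 0.054 ]] [0.5707 0.1896 0.054 ] [np.float64(0.1972), np.float64(0.0992), np.float64(0.1983), np.float64(0.0991)]
-4.299700484783711
knob top ((122.49999237060547, 259.0000305175781), (6.076923847198486, 20.615386962890625), 67.38013458251953)
side knob ((273.9508056640625, 149.95901489257812), (13.95602035522461, 8.194360733032227), 39.80556869506836)
(array([0.58848897, 0.34887135, 0.09536655]), np.float64(0.003063757132464278))
[[0.5834 0.368  0.108 ]
 [0.6016 0.3272 0.108 ]
 [0.5894 0.3216 0.108 ]
 [0.5713 0.3623 0.108 ]]
[np.float64(0.0134), np.float64(0.0447), np.float64(0.0134), np.float64(0.0446)]
[0.5871 0.3503 0.092 ]
[0.5868 0.3475 0.1   ]
[0.5864 0.3448 0.108 ]
```

```bash
cat >> h.py <<'E'
from scipy.spatial.transform import Rotation as Rt
def Rdown(yaw):
    a=np.radians(yaw);x=np.array([np.cos(a),np.sin(a),0]);z=np.array([0,0,-1.]);return np.c_[x,np.cross(z,x),z]
def go(x,y,z,yaw):
    s=bot.sense();R=s["eef_rot"];p=s["position"]
    t=R.T@(np.array([x,y,z])-p)*1000
    rv=Rt.from_matrix(R.T@Rdown(yaw)).as_rotvec()
    print("t",round(float(s["time"]),2),"pos",p.round(4),"yaw",np.degrees(np.arctan2(R[1,0],R[0,0])).round(2),"gap",round(float(s["finger_gap"]),3),"F",s["contact_force"].round(1),"q6",s["q"][5].round(1))
    print("  mm",t.round(1),"rot",rv.round(4),"dist",np.linalg.norm(t).round(0),"deg",np.degrees(np.linalg.norm(rv)).round(1))
E
python3 -c "
from h import *
go(.5565,-.1784,.15,-23.3)"
```

```text
t 0.1 pos [0.2766 0.5599 0.2473] yaw -26.3 gap 0.999 F [ 0.2 -0.5  0. ] q6 -14.8
  mm [578.  537.7  98.5] rot [ 0.002  -0.0001 -0.0523] dist 796.0 deg 3.0
```

Emit:
{"fn": "carry_out", "kwargs": {"increments": [[1,29,27,0,0,0,0],[1,58,54,0,0,0,0],[1,87,81,0,0,0,0],[1,116,108,0,0,0,0],[1,144,134,0,0,0,0]]}}

```text
time: 0.52
position: [0.3466, 0.3743, 0.2479]
eef_rot: [[0.897, -0.442, -0.001], [-0.442, -0.897, -0.001], [-0.0, 0.001, -1.0]]
contact_force: [0.7, 0.3, 0.5]
finger_gap: 0.999
```

Emit:
{"fn": "carry_out", "kwargs": {"increments": [[1,29,27,0,0,0,0],[1,58,54,0,0,0,0],[1,87,81,0,0,0,0],[1,116,108,0,0,0,0],[1,144,134,0,0,0,0]]}}

```text
time: 0.93
position: [0.4162, 0.1904, 0.2482]
eef_rot: [[0.897, -0.443, -0.0], [-0.443, -0.897, -0.0], [-0.0, 0.0, -1.0]]
contact_force: [0.9, -0.5, 0.8]
finger_gap: 1.001
```

Emit:
{"fn": "carry_out", "kwargs": {"increments": [[1,29,27,0,0,0,0],[1,58,54,0,0,0,0],[1,87,81,0,0,0,0],[1,116,108,0,0,0,0],[1,144,134,0,0,0,0]]}}

```text
time: 1.35
position: [0.4861, 0.0066, 0.2482]
eef_rot: [[0.897, -0.443, -0.0], [-0.443, -0.897, 0.0], [-0.0, -0.0, -1.0]]
contact_force: [1.0, 0.4, 0.1]
finger_gap: 1.003
```

Emit:
{"fn": "carry_out", "kwargs": {"increments": [[1,29,27,20,0,0,-0.01],[1,58,54,40,0,0,-0.02],[1,87,81,60,0,0,-0.03],[1,116,108,80,0,0,-0.04],[1,144,134,95,0,0,-0.052]]}}

```text
time: 1.77
position: [0.5521, -0.1682, 0.1555]
eef_rot: [[0.919, -0.395, -0.002], [-0.395, -0.919, 0.0], [-0.002, 0.0, -1.0]]
contact_force: [0.2, 1.1, 0.4]
finger_gap: 0.999
```

```bash
python3 -c "
from h import *
go(.5565,-.1784,.15,-23.3)
go(.5565,-.1784,.024,-23.3)"
```

```text
t 1.77 pos [ 0.5521 -0.1682  0.1555] yaw -23.29 gap 0.999 F [0.2 1.1 0.4] q6 67.6
  mm [8.1 7.6 5.5] rot [0.0003 0.0019 0.0003] dist 12.0 deg 0.1
t 1.77 pos [ 0.5521 -0.1682  0.1555] yaw -23.29 gap 0.999 F [0.2 1.1 0.4] q6 67.6
  mm [  8.4   7.6 131.5] rot [0.0003 0.0019 0.0003] dist 132.0 deg 0.1
```

Emit:
{"fn": "carry_out", "kwargs": {"increments": [[1,2,2,5,0,0,0],[1,4,4,20,0,0,0],[1,4,3,40,0,0,0],[1,4,3,60,0,0,0],[1,4,3,60,0,0,0]]}}

```text
time: 2.18
position: [0.5518, -0.1705, 0.0929]
eef_rot: [[0.918, -0.397, -0.009], [-0.397, -0.918, 0.001], [-0.009, 0.002, -1.0]]
contact_force: [-0.2, -0.1, -0.6]
finger_gap: 1.005
```

```bash
python3 -c "
from h import *
go(.5565,-.1784,.024,-23.3)
print(bot.sense()['q'].round(1))"
```

```text
t 2.18 pos [ 0.5518 -0.1705  0.0929] yaw -23.4 gap 1.005 F [-0.2 -0.1 -0.6] q6 67.8
  mm [ 8.1  5.2 68.8] rot [ 0.0023  0.009  -0.0017] dist 69.0 deg 0.5
[ -1.1  26.6 -17.1  -0.1 -46.8  67.8]
```

Emit:
{"fn": "carry_out", "kwargs": {"increments": [[1,4,2,2,0,0.004,0],[1,8,5,5,0.002,0.009,-0.002],[1,8,5,15,0.002,0.009,-0.002],[1,8,5,25,0.002,0.009,-0.002],[1,8,5,25,0.002,0.009,-0.002]]}}

```text
time: 2.6
position: [0.5589, -0.1784, 0.0703]
eef_rot: [[0.919, -0.395, 0.006], [-0.395, -0.919, -0.001], [0.006, -0.001, -1.0]]
contact_force: [-0.1, 0.2, -0.5]
finger_gap: 1.003
```

```bash
python3 -c "
from h import *
go(.5565,-.1784,.024,-23.3)
cv2.imwrite('pics/s1.png',bot.snapshot('side')[200:400,220:420].repeat(3,0).repeat(3,1))"
```

```text
t 2.6 pos [ 0.5589 -0.1784  0.0703] yaw -23.24 gap 1.003 F [-0.1  0.2 -0.5] q6 68.6
  mm [-2.5  1.  46.3] rot [-0.0014 -0.0056  0.0011] dist 46.0 deg 0.3
```

View pics/s1.png

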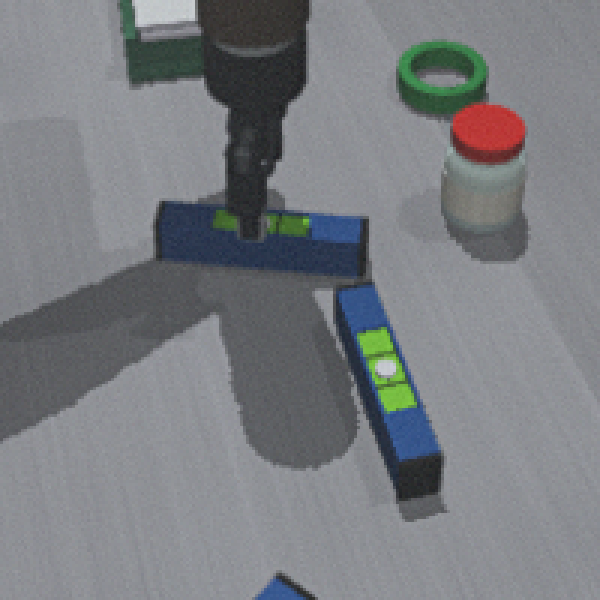

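The open jaws straddle level A at crop px (255,225), and the other levels are clear. I'll descend and grip.

Emit:
{"fn": "carry_out", "kwargs": {"increments": [[1,-2,1,10,0,-0.005,0],[1,-2,1,23,0,-0.005,0],[1,-2,1,35,0,-0.005,0],[1,-2,1,45,0,-0.005,0],[1,-2,1,45,0,-0.005,0]]}}

```text
time: 3.07
position: [0.5569, -0.1786, 0.0249]
eef_rot: [[0.919, -0.394, 0.0], [-0.394, -0.919, 0.001], [-0.0, -0.001, -1.0]]
contact_force: [0.0, 0.5, 0.1]
finger_gap: 0.995
```

```bash
python3 -c "
from h import *
go(.5565,-.1784,.024,-23.3)"
```

```text
t 3.07 pos [ 0.5569 -0.1786  0.0249] yaw -23.22 gap 0.995 F [0.  0.5 0.1] q6 68.8
  mm [-0.5  0.   0.9] rot [-0.0008  0.0002  0.0014] dist 1.0 deg 0.1
```

Emit:
{"fn": "carry_out", "kwargs": {"increments": [[0.6,0,0,0,0,0,0],[0.4,0,0,0,0,0,0],[0.2,0,0,0,0,0,0],[0.1,0,0,0,0,0,0],[0.1,0,0,0,0,0,0]], "squeeze": 40}}

```text
time: 3.48
position: [0.5591, -0.1789, 0.0281]
eef_rot: [[0.919, -0.394, 0.006], [-0.394, -0.919, 0.0], [0.006, -0.002, -1.0]]
contact_force: [-0.2, 0.4, -1.5]
finger_gap: 0.345
```

Emit:
{"fn": "carry_out", "kwargs": {"increments": [[0.1,0,0,0,0,0,0],[0.1,0,0,0,0,0,0],[0.1,0,0,0,0,0,0],[0.1,0,0,-10,0,0,0],[0.1,0,0,-20,0,0,0]]}}

```text
time: 3.9
position: [0.5572, -0.1787, 0.0466]
eef_rot: [[0.919, -0.394, 0.001], [-0.394, -0.919, 0.001], [0.001, -0.001, -1.0]]
contact_force: [-1.0, 0.3, -2.1]
finger_gap: 0.341
```

Emit:
{"fn": "carry_out", "kwargs": {"increments": [[0.1,0,0,-20,0,0,0],[0.1,0,0,-40,0,0,0],[0.1,0,0,-60,0,0,0],[0.1,0,0,-80,0,0,0],[0.1,0,0,-100,0,0,0]]}}

```text
time: 4.32
position: [0.5573, -0.1787, 0.1484]
eef_rot: [[0.919, -0.394, 0.004], [-0.394, -0.919, 0.001], [0.003, -0.002, -1.0]]
contact_force: [0.2, -0.0, -2.6]
finger_gap: 0.343
```

```bash
python3 -c "
from h import *
go(.5707,.1896,.145,-95.3)
cv2.imwrite('pics/s2.png',bot.snapshot('side')[130:330,200:400].repeat(3,0).repeat(3,1))"
```

```text
t 4.32 pos [ 0.5573 -0.1787  0.1484] yaw -23.22 gap 0.343 F [ 0.2 -0.  -2.6] q6 68.8
  mm [-132.9 -343.8    3.7] rot [-0.0039 -0.0015  1.2581] dist 369.0 deg 72.1
```

View pics/s2.png

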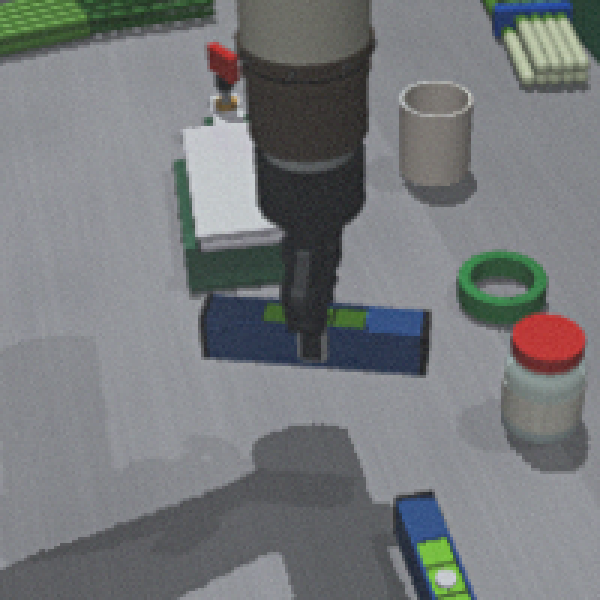

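The level is lifted and hanging straight at crop px (315,335). Now I'll carry it to the shelf with the turn.

Emit:
{"fn": "carry_out", "kwargs": {"increments": [[0.1,-13,-34,0,0,0,0.12],[0.1,-26,-68,0,0,0,0.24],[0.1,-39,-103,0,0,0,0.36],[0.1,-53,-137,0,0,0,0.48],[0.1,-66,-172,0,0,0,0.6]]}}

```text
time: 4.78
position: [0.5641, 0.0042, 0.1472]
eef_rot: [[0.54, -0.842, 0.004], [-0.842, -0.54, 0.0], [0.002, -0.003, -1.0]]
contact_force: [0.4, 0.9, -2.1]
finger_gap: 0.343
```

```bash
python3 -c "
from h import *
go(.5707,.1896,.145,-95.3)"
```

```text
t 4.78 pos [0.5641 0.0042 0.1472] yaw -57.31 gap 0.343 F [ 0.4  0.9 -2.1] q6 15.8
  mm [-152.5 -105.7    2.3] rot [-3.70e-03 -4.00e-04  6.63e-01] dist 186.0 deg 38.0
```

Emit:
{"fn": "carry_out", "kwargs": {"increments": [[0.1,-30,-21,0,0,0,0.12],[0.1,-61,-42,0,0,0,0.24],[0.1,-92,-63,0,0,0,0.36],[0.1,-122,-84,0,0,0,0.48],[0.1,-152,-105,0,-0.003,0,0.6]]}}

```text
time: 5.2
position: [0.5691, 0.1891, 0.1472]
eef_rot: [[-0.029, -1.0, 0.001], [-1.0, 0.029, -0.001], [0.001, -0.001, -1.0]]
contact_force: [0.9, -0.2, -2.6]
finger_gap: 0.343
```

```bash
python3 -c "
from h import *
go(.5707,.1896,.095,-95.3)"
```

```text
t 5.2 pos [0.5691 0.1891 0.1472] yaw -91.64 gap 0.343 F [ 0.9 -0.2 -2.6] q6 -35.5
  mm [-0.6 -1.5 52.2] rot [-0.0007 -0.0007  0.0638] dist 52.0 deg 3.7
```

Emit:
{"fn": "carry_out", "kwargs": {"increments": [[0.1,0,-1,10,0,0,0.03],[0.1,0,-1,22,0,0,0.064],[0.1,0,-1,35,0,0,0.064],[0.1,0,-1,48,0,0,0.064],[0.1,0,-1,54,0,0,0.064]]}}

```text
time: 5.62
position: [0.5697, 0.1869, 0.0913]
eef_rot: [[-0.087, -0.996, -0.002], [-0.996, 0.087, -0.002], [0.002, 0.002, -1.0]]
contact_force: [0.0, -0.4, -1.6]
finger_gap: 0.344
```

```bash
python3 -c "
from h import *
go(.5707,.1896,.080,-95.3)
cv2.imwrite('pics/s3.png',bot.snapshot('side')[130:260,220:350].repeat(4,0).repeat(4,1))"
```

```text
t 5.62 pos [0.5697 0.1869 0.0913] yaw -95.0 gap 0.344 F [ 0.  -0.4 -1.6] q6 -38.7
  mm [-2.8 -0.8 11.3] rot [ 0.0019 -0.0023  0.0053] dist 12.0 deg 0.3
```

View pics/s3.png

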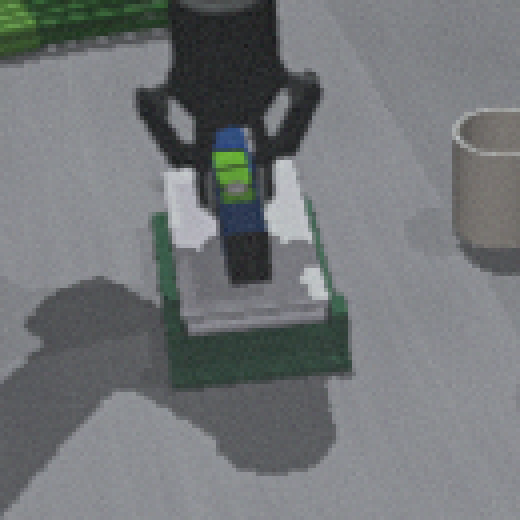

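The level sits over the middle of the shelf (crop px 240,210), lengthwise. Lowering it gently.

Emit:
{"fn": "carry_out", "kwargs": {"increments": [[0.1,-1,-1,2,0,0,0.004],[0.1,-2,-1,4,0.002,-0.002,0.004],[0.1,-2,-1,6,0.002,-0.002,0.004],[0.1,-2,-1,9,0.002,-0.002,0.004],[0.1,-2,-1,10,0.002,-0.002,0.004]]}}

```text
time: 6.08
position: [0.5723, 0.1893, 0.0834]
eef_rot: [[-0.091, -0.996, 0.004], [-0.996, 0.091, 0.001], [-0.002, -0.004, -1.0]]
contact_force: [-0.1, -1.0, -2.0]
finger_gap: 0.344
```

Emit:
{"fn": "carry_out", "kwargs": {"increments": [[0.1,0,0,0,0,0,0],[0.1,0,0,0,0,0,0],[0.1,0,0,0,0,0,0],[0.1,0,0,0,0,0,0],[0.1,0,0,1,0,0,0]]}}

```text
time: 6.5
position: [0.5725, 0.1895, 0.0827]
eef_rot: [[-0.091, -0.996, 0.005], [-0.996, 0.091, 0.002], [-0.002, -0.004, -1.0]]
contact_force: [0.3, -0.4, -2.7]
finger_gap: 0.342
```

Emit:
{"fn": "carry_out", "kwargs": {"increments": [[0.1,0,0,0.5,0,0,0],[0.1,0,0,1,0,0,0],[0.1,0,0,1.5,0,0,0],[0.1,0,0,2,0,0,0],[0.1,0,0,2,0,0,0]]}}

```text
time: 6.92
position: [0.5726, 0.1898, 0.081]
eef_rot: [[-0.09, -0.996, 0.005], [-0.996, 0.09, 0.002], [-0.002, -0.005, -1.0]]
contact_force: [-1.3, 1.9, 3.9]
finger_gap: 0.341
```

Emit:
{"fn": "carry_out", "kwargs": {"increments": [[0.1,0,0,0.5,0,0,0],[0.1,0,0,1,0,0,0],[0.1,0,0,1,0,0,0],[0.1,0,0,1,0,0,0],[0.1,0,0,1,0,0,0]]}}

```text
time: 7.33
position: [0.5728, 0.1899, 0.08]
eef_rot: [[-0.09, -0.996, 0.005], [-0.996, 0.09, 0.002], [-0.003, -0.005, -1.0]]
contact_force: [-1.6, 3.1, 4.7]
finger_gap: 0.345
```

Contact: the vertical force went from −2.7 to +4.7 N. Release.

Emit:
{"fn": "carry_out", "kwargs": {"increments": [[0.5,0,0,0,0,0,0],[0.8,0,0,0,0,0,0],[0.8,0,0,0,0,0,0],[0.8,0,0,0,0,0,0],[0.8,0,0,0,0,0,0]]}}

```text
time: 7.75
position: [0.5722, 0.1891, 0.079]
eef_rot: [[-0.091, -0.996, 0.003], [-0.996, 0.091, 0.001], [-0.001, -0.003, -1.0]]
contact_force: [-0.9, 1.5, -0.6]
finger_gap: 0.798
```

Emit:
{"fn": "carry_out", "kwargs": {"increments": [[0.8,0,0,-10,0,0,0],[0.8,0,0,-30,0,0,0],[0.8,0,0,-55,0,0,0],[0.8,0,0,-80,0,0,0],[0.8,0,0,-110,0,0,0]]}}

```text
time: 8.17
position: [0.5713, 0.1888, 0.1902]
eef_rot: [[-0.091, -0.996, 0.002], [-0.996, 0.091, 0.0], [-0.001, -0.002, -1.0]]
contact_force: [0.3, 1.1, -0.1]
finger_gap: 0.799
```

```bash
python3 -c "
from h import *
go(.5865,.3465,.2,-66)
s=bot.snapshot('side')
cv2.imwrite('pics/s4.png',cv2.resize(s[120:250,220:350],None,fx=4.5,fy=4.5,interpolation=2))"
```

```text
t 8.17 pos [0.5713 0.1888 0.1902] yaw -95.21 gap 0.799 F [ 0.3  1.1 -0.1] q6 -39.0
  mm [-158.4   -0.8   -9.7] rot [-0.0022  0.     -0.5098] dist 159.0 deg 29.2
```

View pics/s4.png

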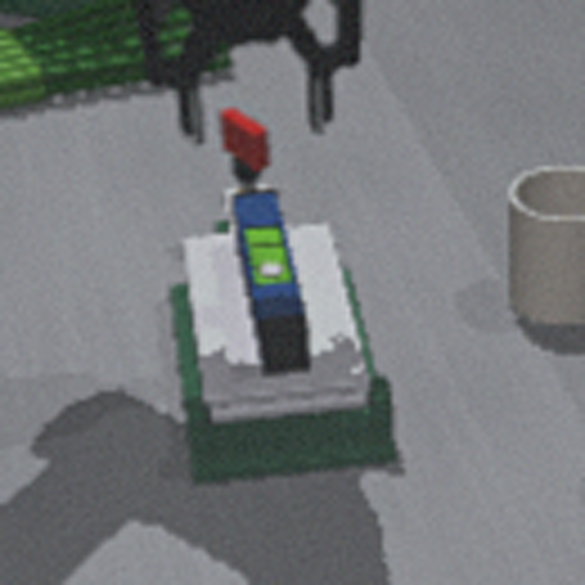

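The level lies on the shelf, let go, with the bubble hard towards the hinge end (crop px 270,270). I'll move over the knob and look again.

Emit:
{"fn": "carry_out", "kwargs": {"increments": [[1,-32,0,-2,0,0,-0.1],[1,-64,0,-4,0,0,-0.2],[1,-95,0,-6,0,0,-0.3],[1,-127,0,-8,0,0,-0.4],[1,-158,-1,-10,0,0,-0.51]]}}

```text
time: 8.63
position: [0.5871, 0.3479, 0.2007]
eef_rot: [[0.412, -0.911, 0.005], [-0.911, -0.412, 0.002], [0.0, -0.005, -1.0]]
contact_force: [0.8, 0.1, -0.0]
finger_gap: 1.001
```

Emit:
{"fn": "carry_out", "kwargs": {"increments": [[1,0,0,0,0,0,0],[1,0,0,0,0,0,0],[1,0,0,0,0,0,0],[1,0,0,0,0,0,0],[1,0,0,0,0,0,0]]}}

```text
time: 9.05
position: [0.5872, 0.3453, 0.1999]
eef_rot: [[0.406, -0.914, 0.004], [-0.914, -0.406, 0.001], [0.0, -0.004, -1.0]]
contact_force: [-0.0, 0.7, -0.0]
finger_gap: 0.996
```

```bash
python3 -c "
from h import *
s=bot.snapshot('side');t=bot.snapshot('top')
cv2.imwrite('pics/side5.png',s);cv2.imwrite('pics/top5.png',t)
go(.5865,.3465,.092,-66)
a=cv2.resize(s[120:250,220:350],None,fx=4,fy=4,interpolation=2);b=cv2.resize(t[190:320,100:260],None,fx=1.75,fy=1.75)
o=np.zeros((520,800,3),np.uint8);o[:,:520]=a;o[:b.shape[0],520:]=b[:,:280];cv2.imwrite('pics/c5.png',o)"
```

```text
t 9.15 pos [0.5873 0.3455 0.2   ] yaw -66.06 gap 0.996 F [-0.5  0.1 -0.2] q6 -20.2
  mm [ -1.3   0.8 108. ] rot [-0.0041 -0.0003 -0.001 ] dist 108.0 deg 0.2
```

View pics/c5.png

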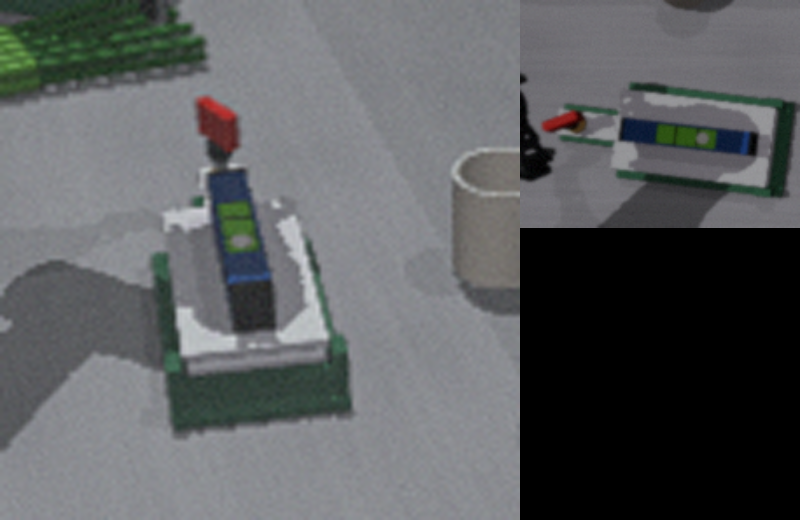

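```bash
cat >> h.py <<'E'
def bub(t,save=None,big=10):
    """bubble offset along level from a top image, + towards foot"""
    x0,y0,x1,y1=130,235,255,300
    h=cv2.cvtColor(t,cv2.COLOR_BGR2HSV)
    g=cv2.inRange(h,np.array((35,110,40)),np.array((70,255,255)));m=np.zeros_like(g);m[y0:y1,x0:x1]=g[y0:y1,x0:x1]
    m=cv2.morphologyEx(m,cv2.MORPH_OPEN,np.ones((2,2)))
    m=m.copy(); n,l,st,_=cv2.connectedComponentsWithStats(m)
    ys,xs=np.nonzero(np.isin(l,[i for i in range(1,n) if st[i,4]>15 and 10<st[i,3]+st[i,2]]))
    P=np.c_[xs,ys].astype(np.float32)
    r=cv2.minAreaRect(P); bx=cv2.boxPoints(r); W=np.array([onz("top",p,.092) for p in bx]); 
    e=sorted([W[1]-W[0],W[2]-W[1]],key=np.linalg.norm); L=np.linalg.norm(e[1]);ax=e[1]/L; ax=ax*np.sign(ax[1]); c=W.mean(0)
    mk=np.zeros_like(m);cv2.fillPoly(mk,[np.int32(bx.round())],255)
    sat=h[...,1].astype(float); 
    wt=np.where((mk>0),np.clip(110-sat,0,None),0)
    Y,X=np.nonzero(wt);b=np.array([np.average(X,weights=wt[Y,X]),np.average(Y,weights=wt[Y,X])])
    off=(onz("top",b,.092)-c)@ax
    print("vial c px",np.round(r[0],1),"world",c.round(4),"L",L.round(4),"ang",np.degrees(np.arctan2(ax[1],ax[0])).round(1),"bubble px",b.round(1),"off mm",(off*1000).round(1))
    return off
E
python3 - <<'E'
from h import *
t=cv2.imread("pics/top5.png")
print(proj("top",(.5873,.3455,.183)),proj("top",(.5865,.3465,.108)))
bub(t)
cv2.imwrite("pics/c6.png",cv2.resize(t[230:310,95:255],None,fx=5,fy=5,interpolation=0))
E
```

```text
[109.70727053 256.69235624] [121.72136644 258.94723001]
vial c px [195.6 268.5] world [0.5693 0.1878 0.092 ] L 0.0749 ang 84.8 bubble px [201.5 270.1] off mm -13.5
```

View pics/c6.png

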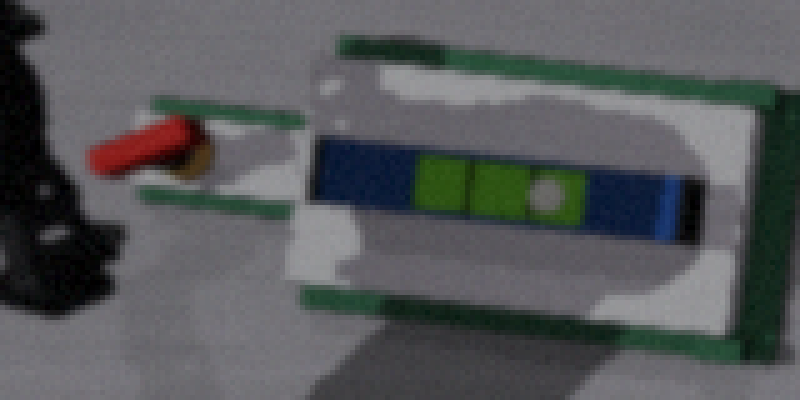

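The knob (crop px 145,147) lies between the open fingers as projected. The bubble is at crop px 546, with the vial centre at 500 and lines at 470 and 530. That is about −20.5 mm, so roughly 2.05 rad clockwise is needed. My auto-reading of −13.5 was biased by the dark line pixels. Descending onto the knob.

Emit:
{"fn": "carry_out", "kwargs": {"increments": [[1,-1,1,15,-0.004,0,0],[1,-1,1,35,-0.004,0,0],[1,-1,1,55,-0.004,0,0],[1,-1,1,75,-0.004,0,0],[1,-1,1,80,-0.004,0,0]]}}

```text
time: 9.57
position: [0.5845, 0.3452, 0.116]
eef_rot: [[0.406, -0.914, -0.005], [-0.914, -0.406, -0.004], [0.002, 0.006, -1.0]]
contact_force: [-0.3, 0.1, -1.6]
finger_gap: 0.997
```

```bash
python3 -c "
from h import *
go(.5865,.346,.092,-66)
s=bot.snapshot('side')
cv2.imwrite('pics/s7.png',cv2.resize(s[90:220,220:350],None,fx=4.5,fy=4.5,interpolation=2))"
```

```text
t 9.57 pos [0.5845 0.3452 0.116 ] yaw -66.07 gap 0.997 F [-0.3  0.1 -1.6] q6 -20.2
  mm [ 0.1 -2.3 23.9] rot [ 0.0065 -0.0015 -0.0013] dist 24.0 deg 0.4
```

View pics/s7.png

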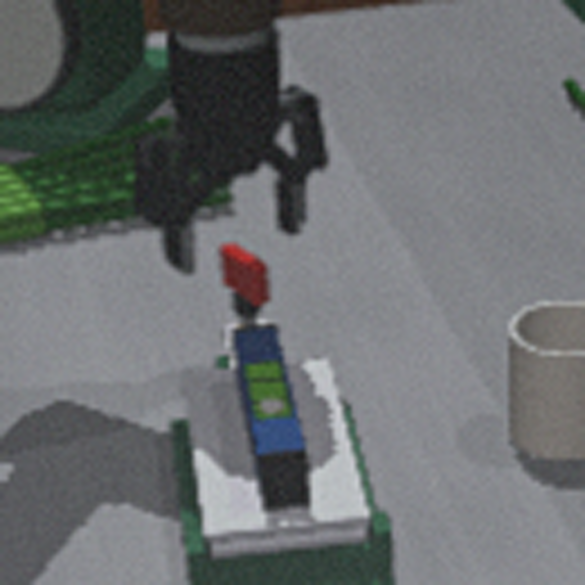

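The knob (crop px 245,275) sits between the fingers. I'll go down the last 24 mm and close.

Emit:
{"fn": "carry_out", "kwargs": {"increments": [[1,0,-1,6,0.004,0,0],[1,0,-2,14,0.004,0,0],[1,0,-2,22,0.004,0,0],[1,0,-2,24,0.004,0,0],[1,0,-2,24,0.004,0,0]]}}

```text
time: 10.03
position: [0.5877, 0.3476, 0.0949]
eef_rot: [[0.407, -0.913, 0.003], [-0.913, -0.407, 0.0], [0.001, -0.003, -1.0]]
contact_force: [-0.6, -0.3, 0.2]
finger_gap: 0.999
```

```bash
python3 -c "
from h import *
go(.5865,.346,.092,-66)"
```

```text
t 10.03 pos [0.5877 0.3476 0.0949] yaw -65.99 gap 0.999 F [-0.6 -0.3  0.2] q6 -20.2
  mm [1.  1.8 2.9] rot [-0.0028 -0.0007  0.0002] dist 4.0 deg 0.2
```

Closing first at low force, watching the side force to judge centring.

Emit:
{"fn": "carry_out", "kwargs": {"increments": [[0.5,0,1,2,0,0,0],[0.2,0,1,2,0,0,0],[0,0,1,2,0,0,0],[0,0,1,2,0,0,0],[0,0,1,2,0,0,0]], "squeeze": 25}}

```text
time: 10.45
position: [0.5872, 0.3476, 0.094]
eef_rot: [[0.407, -0.913, 0.004], [-0.913, -0.407, 0.002], [0.0, -0.005, -1.0]]
contact_force: [0.8, 0.3, 0.2]
finger_gap: 0.297
```

Emit:
{"fn": "carry_out", "kwargs": {"increments": [[0,0,0,0,0,0,0],[0,0,0,0,0,0,0],[0,0,0,0,0,0,0],[0,0,0,0,0,0,0],[0,0,0,0,0,0,0]]}}

```text
time: 10.87
position: [0.5879, 0.348, 0.094]
eef_rot: [[0.407, -0.913, 0.006], [-0.913, -0.407, 0.003], [0.0, -0.006, -1.0]]
contact_force: [5.1, 0.5, 0.4]
finger_gap: 0.149
```

```bash
python3 -c "
from h import *
go(.5865,.346,.092,-66);s=bot.sense();print(s['contact_force'],s['wrist_torque'])"
```

```text
t 10.87 pos [0.5879 0.348  0.094 ] yaw -65.97 gap 0.149 F [5.1 0.5 0.4] q6 -20.3
  mm [1.2 2.1 2. ] rot [-0.0062 -0.      0.0005] dist 3.0 deg 0.4
[5.05594367 0.50966877 0.43383648] [ 0.29822501 -0.86800853 -0.08366352]
```

Gripped at 0.149 × 85 ≈ 12.7 mm, which matches the 13 mm wing. A +5 N force in x means I should shift about 1 mm. I'll tighten and try a first turn.

Emit:
{"fn": "carry_out", "kwargs": {"increments": [[0,0,-1,0,0,0,0],[0,0,-1,0,0,0,0],[0,0,-1,0,0,0,0.1],[0,0,-1,0,0,0,0.2],[0,0,-1,0,0,0,0.3]], "squeeze": 60}}

```text
time: 11.28
position: [0.5885, 0.3482, 0.0941]
eef_rot: [[0.115, -0.993, 0.005], [-0.993, -0.115, 0.002], [-0.001, -0.005, -1.0]]
contact_force: [3.7, 0.9, 1.5]
finger_gap: 0.139
```

Emit:
{"fn": "carry_out", "kwargs": {"increments": [[0,0,0,0,0,0,0],[0,0,0,0,0,0,0],[0,0,0,0,0,0,0.1],[0,0,0,0,0,0,0.2],[0,0,0,0,0,0,0.3]]}}

```text
time: 11.7
position: [0.589, 0.3482, 0.0941]
eef_rot: [[-0.181, -0.983, 0.006], [-0.983, 0.181, 0.002], [-0.003, -0.006, -1.0]]
contact_force: [4.7, 0.4, -0.3]
finger_gap: 0.139
```

```bash
python3 -c "
from h import *
go(.5865,.346,.092,-66);s=bot.sense();print(s['contact_force'],s['wrist_torque'])
bub(bot.snapshot('top'))"
```

```text
t 11.7 pos [0.589  0.3482 0.0941] yaw -100.43 gap 0.139 F [ 4.7  0.4 -0.3] q6 -54.7
  mm [2.6 2.  2.1] rot [-0.0064  0.0014 -0.6009] dist 4.0 deg 34.4
[ 4.73922229  0.43496409 -0.30823584] [ 0.12236716 -1.15270044  0.15226192]
vial c px [195.5 268.6] world [0.5691 0.188  0.092 ] L 0.0745 ang 84.0 bubble px [201.  269.8] off mm -12.4
```

Turning works with low forces. Continue about 1.3 rad.

Emit:
{"fn": "carry_out", "kwargs": {"increments": [[0,0,-1,0,0,0,0.11],[0,0,-1,0,0,0,0.22],[0,0,-1,0,0,0,0.33],[0,0,-1,0,0,0,0.44],[0,0,-1,0,0,0,0.55]]}}

```text
time: 12.17
position: [0.5899, 0.3478, 0.0941]
eef_rot: [[-0.669, -0.743, 0.006], [-0.743, 0.669, 0.002], [-0.005, -0.003, -1.0]]
contact_force: [5.5, 0.5, 0.7]
finger_gap: 0.144
```

Emit:
{"fn": "carry_out", "kwargs": {"increments": [[0,0,0,0,0,0,0.11],[0,0,0,0,0,0,0.22],[0,0,0,0,0,0,0.33],[0,0,0,0,0,0,0.44],[0,0,0,0,0,0,0.55]]}}

```text
time: 12.58
position: [0.5904, 0.347, 0.0941]
eef_rot: [[-0.959, -0.284, 0.006], [-0.284, 0.959, 0.001], [-0.006, -0.001, -1.0]]
contact_force: [7.1, -2.2, 1.2]
finger_gap: 0.14
```

Emit:
{"fn": "carry_out", "kwargs": {"increments": [[0,0,0,0,0,0,0.1],[0,0,0,0,0,0,0.2],[0,0,0,0,0,0,0.2],[0,0,0,0,0,0,0.2],[0,0,0,0,0,0,0.2]]}}

```text
time: 13.0
position: [0.5905, 0.3467, 0.0941]
eef_rot: [[-0.996, -0.092, 0.006], [-0.092, 0.996, 0.001], [-0.006, 0.0, -1.0]]
contact_force: [6.6, -2.4, 1.1]
finger_gap: 0.145
```

Emit:
{"fn": "carry_out", "kwargs": {"increments": [[0,0,0,0,0,0,0],[0,0,0,0,0,0,0],[0,0,0,0,0,0,0],[0,0,0,0,0,0,0],[0,0,0,0,0,0,0]]}}

```text
time: 13.42
position: [0.5905, 0.3466, 0.0941]
eef_rot: [[-0.996, -0.092, 0.006], [-0.092, 0.996, 0.001], [-0.006, 0.0, -1.0]]
contact_force: [6.5, -2.9, 1.9]
finger_gap: 0.145
```

Emit:
{"fn": "carry_out", "kwargs": {"increments": [[0,0,0,0,0,0,0],[0,0,0,0,0,0,0],[0,0,0,0,0,0,0],[0,0,0,0,0,0,0],[0,0,0,0,0,0,0]]}}

```text
time: 13.83
position: [0.5905, 0.3466, 0.0941]
eef_rot: [[-0.996, -0.092, 0.006], [-0.092, 0.996, 0.001], [-0.006, 0.0, -1.0]]
contact_force: [5.4, -2.5, 1.8]
finger_gap: 0.14
```

```bash
python3 -c "
from h import *
go(.5865,.346,.092,-66);s=bot.sense();print(s['contact_force'],s['wrist_torque'])
t=bot.snapshot('top');bub(t)
cv2.imwrite('pics/c8.png',cv2.resize(t[230:310,95:255],None,fx=5,fy=5,interpolation=0))"
```

```text
t 13.83 pos [0.5905 0.3466 0.0941] yaw -174.74 gap 0.14 F [ 5.4 -2.5  1.8] q6 -128.9
  mm [ 4.  -0.3  2.1] rot [-0.0056  0.0042 -1.8978] dist 5.0 deg 108.7
[ 5.44528234 -2.45791576  1.81091957] [-0.62100704 -1.67019366 -0.11140191]
vial c px [195.6 268.6] world [0.5691 0.1878 0.092 ] L 0.075 ang 84.4 bubble px [195.3 269. ] off mm 0.6
```

View pics/c8.png

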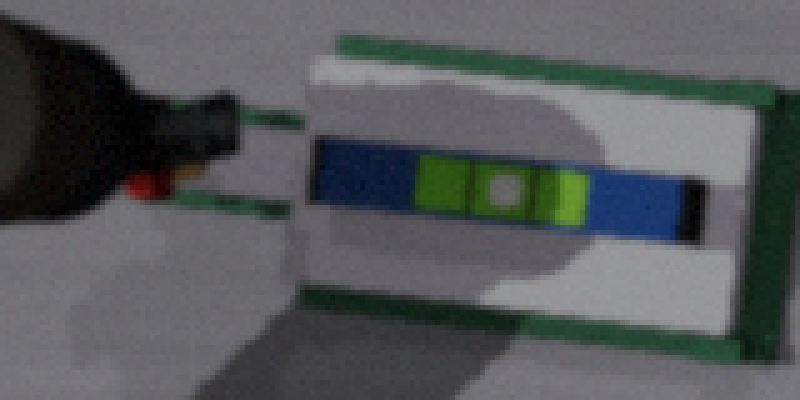

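The bubble (crop px 505) is now between the lines (470 and 538, mid about 503), roughly 1 mm towards the hinge. I'll turn 0.1 more and then release.

Emit:
{"fn": "carry_out", "kwargs": {"increments": [[0,0,0,0,0,0,0.05],[0,0,0,0,0,0,0.1],[0,0,0,0,0,0,0.1],[0,0,0,0,0,0,0.1],[0,0,0,0,0,0,0.1]]}}

```text
time: 14.3
position: [0.5905, 0.3465, 0.0941]
eef_rot: [[-1.0, 0.008, 0.006], [0.008, 1.0, 0.0], [-0.006, 0.0, -1.0]]
contact_force: [6.4, -3.2, 1.9]
finger_gap: 0.139
```

Emit:
{"fn": "carry_out", "kwargs": {"increments": [[0.3,0,0,0,0,0,0],[0.6,0,0,0,0,0,0],[0.9,0,0,0,0,0,0],[0.9,0,0,0,0,0,0],[0.9,0,0,0,0,0,0]]}}

```text
time: 14.72
position: [0.5884, 0.3477, 0.0933]
eef_rot: [[-1.0, 0.009, 0.003], [0.009, 1.0, 0.001], [-0.003, 0.001, -1.0]]
contact_force: [0.3, 0.7, -0.6]
finger_gap: 0.839
```

Emit:
{"fn": "carry_out", "kwargs": {"increments": [[0.9,0,0,-10,0,0,0],[0.9,0,0,-30,0,0,0],[0.9,0,0,-55,0,0,0],[0.9,0,0,-80,0,0,0],[0.9,0,0,-100,0,0,0]]}}

```text
time: 15.13
position: [0.589, 0.3479, 0.1967]
eef_rot: [[-1.0, 0.009, 0.006], [0.009, 1.0, 0.003], [-0.006, 0.003, -1.0]]
contact_force: [0.1, 0.2, -0.6]
finger_gap: 0.904
```

Emit:
{"fn": "carry_out", "kwargs": {"increments": [[0,0,0,0,0,0,-0.1],[0,0,0,0,0,0,-0.2],[0,0,0,0,0,0,-0.3],[0,0,0,0,0,0,-0.4],[0,0,0,0,0,0,-0.5]]}}

```text
time: 15.55
position: [0.5885, 0.3477, 0.1946]
eef_rot: [[-0.88, -0.475, 0.004], [-0.475, 0.88, 0.002], [-0.005, -0.0, -1.0]]
contact_force: [-0.5, 0.3, -0.8]
finger_gap: 0.188
```

Emit:
{"fn": "carry_out", "kwargs": {"increments": [[0,0,0,0,0,0,-0.12],[0,0,0,0,0,0,-0.24],[0,0,0,0,0,0,-0.36],[0,0,0,0,0,0,-0.48],[0,0,0,0,0,0,-0.6]]}}

```text
time: 15.97
position: [0.5885, 0.3477, 0.1946]
eef_rot: [[-0.457, -0.89, 0.004], [-0.89, 0.457, 0.002], [-0.003, -0.003, -1.0]]
contact_force: [-0.3, -0.1, 0.1]
finger_gap: -0.003
```

```bash
python3 -c "
from h import *
t=bot.snapshot('top');bub(t)
cv2.imwrite('pics/c9.png',cv2.resize(t[230:310,95:255],None,fx=5,fy=5,interpolation=0))
go(.564,.128,.13,-95.3)"
```

```text
vial c px [195.8 268.6] world [0.5692 0.1873 0.092 ] L 0.0754 ang 84.8 bubble px [195.5 269.4] off mm 0.5
t 16.02 pos [0.5885 0.3477 0.1945] yaw -116.96 gap 0.001 F [0.1 0.2 0.3] q6 -71.1
  mm [207.2 -77.6  64.1] rot [-0.0036  0.0028 -0.3781] dist 230.0 deg 21.7
```

View pics/c9.png

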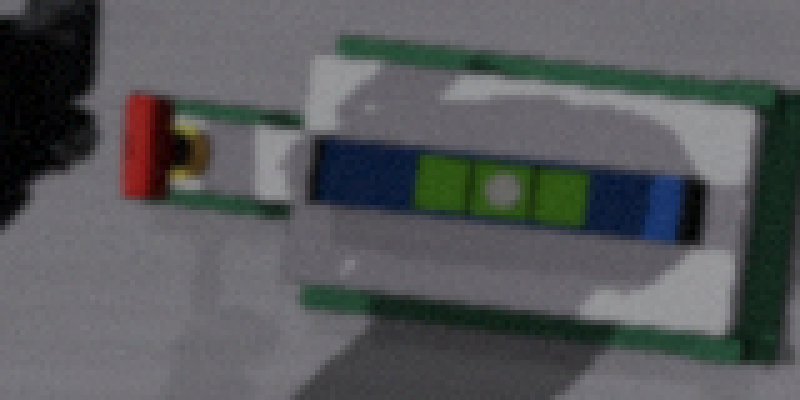

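The bubble (crop px 502) is centred between the lines (471 and 535) with the level untouched. The vial centre (.569,.187) is within 3 mm of the shelf middle. Now to press on the hinge-end part with shut fingers, 62 mm from the centre.

Emit:
{"fn": "carry_out", "kwargs": {"increments": [[0,35,-13,0,0,0,-0.07],[0,70,-26,0,0,0,-0.14],[0,105,-39,10,0,0,-0.21],[0,140,-52,20,0,0,-0.28],[0,175,-65,30,0,0,-0.35]]}}

```text
time: 16.43
position: [0.565, 0.1611, 0.164]
eef_rot: [[-0.129, -0.992, 0.005], [-0.992, 0.129, 0.002], [-0.003, -0.005, -1.0]]
contact_force: [1.3, -0.8, -0.3]
finger_gap: -0.001
```

```bash
python3 -c "
from h import *
go(.5633,.1256,.125,-95.3)"
```

```text
t 16.43 pos [0.565  0.1611 0.164 ] yaw -97.38 gap -0.001 F [ 1.3 -0.8 -0.3] q6 -39.1
  mm [35.5 -2.7 38.9] rot [-0.0049  0.0026 -0.0364] dist 53.0 deg 2.1
```

Emit:
{"fn": "carry_out", "kwargs": {"increments": [[0,12,-1,8,-0.002,0,-0.02],[0,24,-2,18,-0.005,0.002,-0.036],[0,35,-3,28,-0.005,0.002,-0.036],[0,35,-3,36,-0.005,0.002,-0.036],[0,35,-3,38,-0.005,0.002,-0.036]]}}

```text
time: 16.85
position: [0.5634, 0.1269, 0.1244]
eef_rot: [[-0.097, -0.995, -0.003], [-0.995, 0.097, -0.001], [0.001, 0.003, -1.0]]
contact_force: [-0.4, -0.2, -0.5]
finger_gap: -0.003
```

Emit:
{"fn": "carry_out", "kwargs": {"increments": [[0,0,0,0,0,0,0],[0,0,0,0,0,0,0],[0,0,0,2,0,0,0],[0,0,0,4,0,0,0],[0,0,0,4,0,0,0]]}}

```text
time: 17.27
position: [0.5639, 0.1278, 0.1211]
eef_rot: [[-0.094, -0.996, -0.002], [-0.996, 0.094, -0.0], [0.0, 0.002, -1.0]]
contact_force: [-0.1, 0.0, 0.3]
finger_gap: 0.001
```

```bash
python3 -c "
from h import *
go(.5633,.1256,.112,-95.3)
s=bot.snapshot('side')
cv2.imwrite('pics/s10.png',cv2.resize(s[120:250,220:350],None,fx=4.5,fy=4.5,interpolation=2))"
```

```text
t 17.27 pos [0.5639 0.1278 0.1211] yaw -95.41 gap 0.001 F [-0.1  0.   0.3] q6 -34.2
  mm [2.2 0.3 9.1] rot [ 0.0016 -0.0003 -0.0019] dist 9.0 deg 0.1
```

View pics/s10.png

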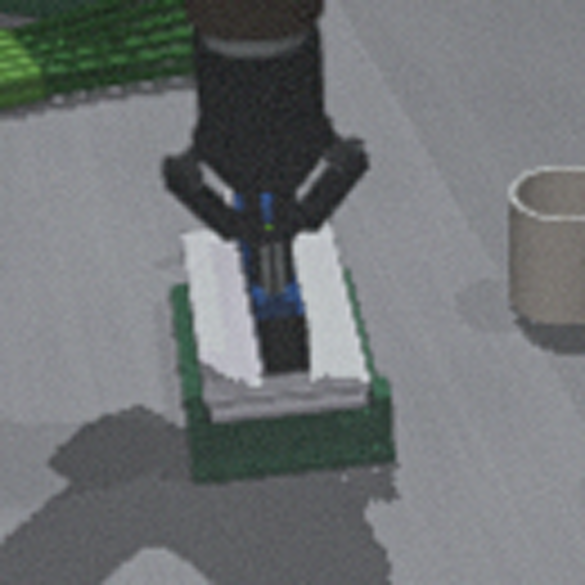

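The shut fingertips stand over the blue end part (crop px 272,290), centred across it. Descending slowly.

Emit:
{"fn": "carry_out", "kwargs": {"increments": [[0,1,0,2,0,0,0],[0,2,0,4,0,0,0],[0,2,0,6,0,0,0],[0,2,0,7,0,0,0],[0,2,0,7,0,0,0]]}}

```text
time: 17.73
position: [0.5636, 0.1252, 0.1138]
eef_rot: [[-0.095, -0.995, -0.002], [-0.995, 0.095, -0.0], [0.001, 0.002, -1.0]]
contact_force: [-0.2, -0.2, -0.2]
finger_gap: -0.001
```

Emit:
{"fn": "carry_out", "kwargs": {"increments": [[0,0,0,1,0,0,0],[0,0,0,2,0,0,0],[0,0,0,3,0,0,0],[0,0,0,3,0,0,0],[0,0,0,3,0,0,0]]}}

```text
time: 18.15
position: [0.5638, 0.1254, 0.1112]
eef_rot: [[-0.095, -0.996, -0.001], [-0.996, 0.095, -0.0], [0.0, 0.001, -1.0]]
contact_force: [0.1, -0.7, -0.1]
finger_gap: 0.002
```

Emit:
{"fn": "carry_out", "kwargs": {"increments": [[0,0,0,0.5,0,0,0],[0,0,0,1,0,0,0],[0,0,0,1.5,0,0,0],[0,0,0,1.5,0,0,0],[0,0,0,1.5,0,0,0]]}}

```text
time: 18.57
position: [0.5639, 0.1254, 0.1111]
eef_rot: [[-0.094, -0.996, -0.001], [-0.996, 0.094, -0.0], [0.0, 0.001, -1.0]]
contact_force: [-2.8, -0.6, 6.9]
finger_gap: -0.002
```

Emit:
{"fn": "carry_out", "kwargs": {"increments": [[0,0,0,0.5,0,0,0],[0,0,0,1,0,0,0],[0,0,0,1,0,0,0],[0,0,0,1,0,0,0],[0,0,0,1,0,0,0]]}}

```text
time: 18.98
position: [0.5639, 0.1254, 0.111]
eef_rot: [[-0.094, -0.996, -0.0], [-0.996, 0.094, -0.0], [0.0, 0.0, -1.0]]
contact_force: [-4.1, 0.4, 11.3]
finger_gap: -0.002
```

Emit:
{"fn": "carry_out", "kwargs": {"increments": [[0,0,0.5,0.2,0,0,0],[0,0,1,0.3,0,0,0],[0,0,1,0.3,0,0,0],[0,0,1,0.3,0,0,0],[0,0,1,0.3,0,0,0]]}}

```text
time: 19.4
position: [0.5638, 0.1254, 0.111]
eef_rot: [[-0.093, -0.996, 0.002], [-0.996, 0.093, -0.0], [0.0, -0.002, -1.0]]
contact_force: [-1.9, -1.1, 10.9]
finger_gap: 0.003
```

Emit:
{"fn": "carry_out", "kwargs": {"increments": [[0,0,0,0,0,0,0],[0,0,0,0,0,0,0],[0,0,0,0,0,0,0],[0,0,0,0,0,0,0],[0,0,0,0,0,0,0]]}}

```text
time: 19.82
position: [0.5638, 0.1254, 0.111]
eef_rot: [[-0.094, -0.996, 0.002], [-0.996, 0.094, -0.0], [0.0, -0.002, -1.0]]
contact_force: [-1.7, -1.6, 10.9]
finger_gap: 0.002
```

Emit:
{"fn": "carry_out", "kwargs": {"increments": [[0,0,0,0,0,0,0],[0,0,0,0,0,0,0],[0,0,0,0,0,0,0],[0,0,0,0,0,0,0],[0,0,0,0,0,0,0]]}}

```text
time: 20.23
position: [0.5638, 0.1254, 0.111]
eef_rot: [[-0.094, -0.996, 0.002], [-0.996, 0.094, -0.0], [0.0, -0.002, -1.0]]
contact_force: [-2.3, -0.7, 11.6]
finger_gap: -0.001
```

Emit:
{"fn": "carry_out", "kwargs": {"increments": [[0,0,0,0,0,0,0],[0,0,0,0,0,0,0],[0,0,0,0,0,0,0],[0,0,0,0,0,0,0],[0,0,0,0,0,0,0]]}}

```text
time: 20.65
position: [0.5638, 0.1254, 0.111]
eef_rot: [[-0.094, -0.996, 0.002], [-0.996, 0.094, -0.0], [0.0, -0.002, -1.0]]
contact_force: [-1.9, -1.3, 11.5]
finger_gap: 0.002
```

```bash
python3 -c "
from h import *
go(.5633,.1256,.112,-95.3)
s=bot.snapshot('side');t=bot.snapshot('top')
cv2.imwrite('pics/side11.png',s);cv2.imwrite('pics/top11.png',t)
a=cv2.resize(s[150:250,250:330],None,fx=5,fy=5,interpolation=2);b=cv2.resize(t[220:320,130:260],None,fx=3,fy=3)
o=np.zeros((500,800,3),np.uint8);o[:,:400]=a;o[:300,400:790]=b;cv2.imwrite('pics/c11.png',o)"
```

```text
t 20.65 pos [0.5638 0.1254 0.111 ] yaw -95.37 gap 0.002 F [-1.9 -1.3 11.5] q6 -34.0
  mm [-0.1  0.5 -1. ] rot [-0.0016 -0.     -0.0012] dist 1.0 deg 0.1
```

View pics/c11.png

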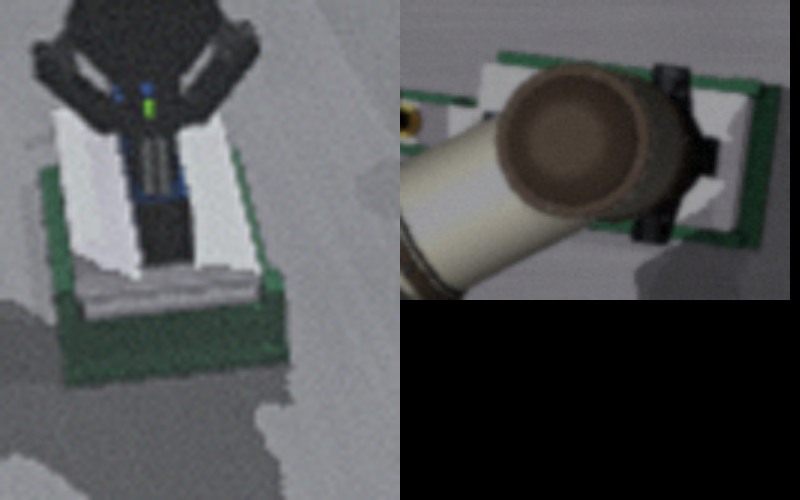

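Pressing at about 11.5 N, but here the gripper hides the bubble in both views: the side crop shows only a green sliver at (150,105). I can't verify the end condition like this, so I'll lift, check the bubble, and press on the foot-end part instead, where the side camera can see the vial.

Emit:
{"fn": "carry_out", "kwargs": {"increments": [[0,0,0,-10,0,0,0],[0,0,0,-35,0,0,0],[0,-40,0,-45,0,0,0],[0,-80,0,-45,0,0,0],[0,-120,0,-45,0,0,0]]}}

```text
time: 21.17
position: [0.5748, 0.2461, 0.1552]
eef_rot: [[-0.096, -0.995, 0.001], [-0.995, 0.096, 0.002], [-0.002, -0.001, -1.0]]
contact_force: [1.2, -0.3, 0.2]
finger_gap: 0.003
```

```bash
python3 -c "
from h import *
s=bot.snapshot('side')
cv2.imwrite('pics/s12.png',cv2.resize(s[140:240,245:345],None,fx=6,fy=6,interpolation=2))
go(.5752,.2490,.125,-95.3)"
```

```text
t 21.22 pos [0.5761 0.253  0.1544] yaw -95.16 gap 0.003 F [ 3.4  4.  -0. ] q6 -43.6
  mm [ 4.2  0.6 29.4] rot [-0.0036  0.0041  0.0024] dist 30.0 deg 0.3
```

View pics/s12.png

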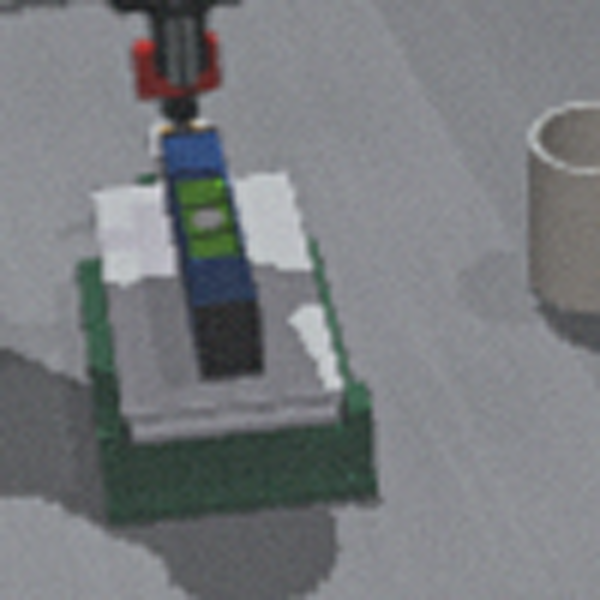

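Just after pressing, the bubble (crop px 208,218) still sits midway between the lines (206 and 233). Now I'll press on the foot-end part, in view of the side camera.

Emit:
{"fn": "carry_out", "kwargs": {"increments": [[0,2,0,8,0,0,0],[0,4,0,16,-0.003,0.002,0],[0,4,0,24,-0.003,0.002,0],[0,4,0,29,-0.003,0.002,0],[0,4,0,29,-0.003,0.002,0]]}}

```text
time: 21.63
position: [0.5728, 0.2391, 0.1224]
eef_rot: [[-0.096, -0.995, -0.008], [-0.995, 0.096, -0.004], [0.005, 0.008, -1.0]]
contact_force: [-0.0, -0.1, -0.7]
finger_gap: 0.002
```

Emit:
{"fn": "carry_out", "kwargs": {"increments": [[0,0,0,2,0,0,0],[0,0,0,4,0,0,0],[0,0,0,6,0,0,0],[0,0,0,8,0,0,0],[0,0,0,8,0,0,0]]}}

```text
time: 22.05
position: [0.5736, 0.2408, 0.1161]
eef_rot: [[-0.095, -0.995, -0.005], [-0.995, 0.095, -0.002], [0.002, 0.005, -1.0]]
contact_force: [0.2, -0.4, 0.2]
finger_gap: -0.003
```

```bash
python3 -c "
from h import *
go(.5752,.2490,.112,-95.3)"
```

```text
t 22.05 pos [0.5736 0.2408 0.1161] yaw -95.44 gap -0.003 F [ 0.2 -0.4  0.2] q6 -43.0
  mm [-8.4 -0.8  4.1] rot [ 0.0048 -0.0025 -0.0025] dist 9.0 deg 0.3
```

Emit:
{"fn": "carry_out", "kwargs": {"increments": [[0,-4,-1,0,0.004,-0.002,0],[0,-8,-1,0,0.004,-0.002,0],[0,-8,-1,1,0.004,-0.002,0],[0,-8,-1,3,0.004,-0.002,0],[0,-8,-1,4,0.004,-0.002,0]]}}

```text
time: 22.47
position: [0.5753, 0.2489, 0.1121]
eef_rot: [[-0.094, -0.996, -0.001], [-0.996, 0.094, -0.0], [0.001, 0.001, -1.0]]
contact_force: [-0.0, -0.6, -0.4]
finger_gap: -0.002
```

Emit:
{"fn": "carry_out", "kwargs": {"increments": [[0,0,0,0.5,0,0,0],[0,0,0,1,0,0,0],[0,0,0,1.5,0,0,0],[0,0,0,2,0,0,0],[0,0,0,2,0,0,0]]}}

```text
time: 22.88
position: [0.5755, 0.2487, 0.111]
eef_rot: [[-0.094, -0.996, -0.0], [-0.996, 0.094, -0.0], [0.0, 0.0, -1.0]]
contact_force: [-1.3, -1.5, 3.9]
finger_gap: 0.003
```

Emit:
{"fn": "carry_out", "kwargs": {"increments": [[0,0,0.5,0.5,0,0,0],[0,0,1,1,0,0,0],[0,0,1,1.5,0,0,0],[0,0,1,1.8,0,0,0],[0,0,1,1.8,0,0,0]]}}

```text
time: 23.3
position: [0.5754, 0.2487, 0.111]
eef_rot: [[-0.094, -0.996, 0.002], [-0.996, 0.094, -0.0], [-0.0, -0.002, -1.0]]
contact_force: [-2.6, -1.5, 9.5]
finger_gap: 0.002
```

Emit:
{"fn": "carry_out", "kwargs": {"increments": [[0,0,0,0,0,0,0],[0,0,0,0,0,0,0],[0,0,0,0,0,0,0],[0,0,0,0,0,0,0],[0,0,0,0,0,0,0]]}}

```text
time: 23.72
position: [0.5754, 0.2487, 0.1109]
eef_rot: [[-0.094, -0.996, 0.002], [-0.996, 0.094, 0.0], [-0.0, -0.002, -1.0]]
contact_force: [-2.5, -1.3, 9.5]
finger_gap: -0.002
```

Emit:
{"fn": "carry_out", "kwargs": {"increments": [[0,0,0,0,0,0,0],[0,0,0,0,0,0,0],[0,0,0,0,0,0,0],[0,0,0,0,0,0,0],[0,0,0,0,0,0,0]]}}

```text
time: 24.13
position: [0.5754, 0.2487, 0.1109]
eef_rot: [[-0.094, -0.996, 0.002], [-0.996, 0.094, -0.0], [-0.0, -0.002, -1.0]]
contact_force: [-2.2, -2.3, 9.9]
finger_gap: -0.004
```

Emit:
{"fn": "carry_out", "kwargs": {"increments": [[0,0,0,0,0,0,0],[0,0,0,0,0,0,0],[0,0,0,0,0,0,0],[0,0,0,0,0,0,0],[0,0,0,0,0,0,0]]}}

```text
time: 24.55
position: [0.5754, 0.2487, 0.1109]
eef_rot: [[-0.094, -0.996, 0.002], [-0.996, 0.094, -0.0], [-0.0, -0.002, -1.0]]
contact_force: [-2.3, -1.9, 9.6]
finger_gap: 0.002
```

Emit:
{"fn": "carry_out", "kwargs": {"increments": [[0,0,0,0,0,0,0],[0,0,0,0,0,0,0],[0,0,0,0,0,0,0],[0,0,0,0,0,0,0],[0,0,0,0,0,0,0]]}}

```text
time: 24.97
position: [0.5754, 0.2487, 0.1109]
eef_rot: [[-0.094, -0.996, 0.002], [-0.996, 0.094, -0.0], [-0.0, -0.002, -1.0]]
contact_force: [-1.5, -2.6, 9.3]
finger_gap: -0.003
```

```bash
python3 -c "
from h import *
s=bot.snapshot('side');t=bot.snapshot('top')
cv2.imwrite('pics/s13.png',cv2.resize(s[140:240,245:345],None,fx=6,fy=6,interpolation=2))
cv2.imwrite('pics/t13.png',cv2.resize(t[230:310,95:255],None,fx=5,fy=5,interpolation=0))
go(.5752,.2490,.111,-95.3)"
```

```text
t 25.07 pos [0.5754 0.2487 0.1109] yaw -95.39 gap 0.001 F [-1.  -1.9  9.3] q6 -43.6
  mm [-0.2  0.2 -0.1] rot [-0.0023  0.0002 -0.0015] dist 0.0 deg 0.2
```

View pics/s13.png

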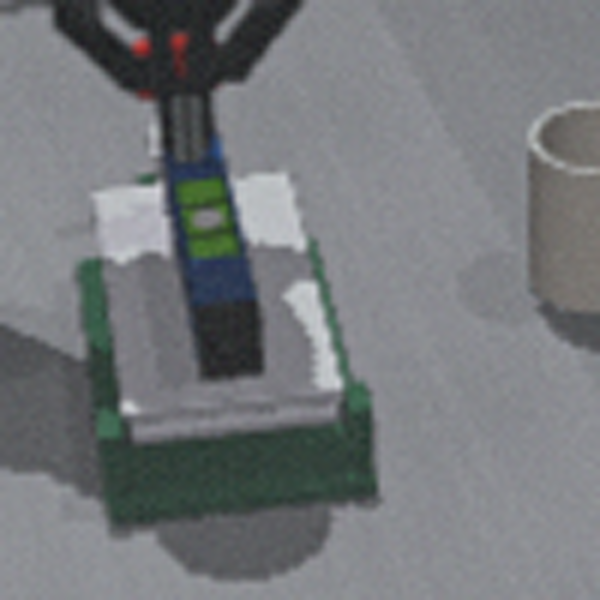

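View pics/t13.png

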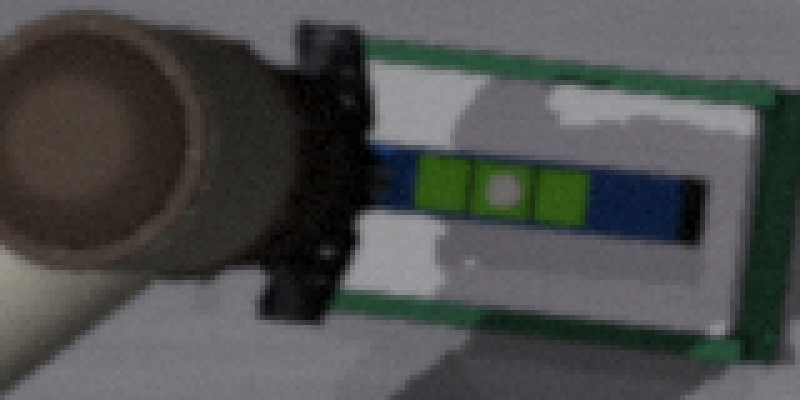

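Both views show the bubble centred under load: top px 502 between lines 471 and 535. I'll add about 2 N to reach 12 N of press, then settle.

Emit:
{"fn": "carry_out", "kwargs": {"increments": [[0,0,0,0.3,0,0,0],[0,0,0,0.7,0,0,0],[0,0,0,0.7,0,0,0],[0,0,0,0.7,0,0,0],[0,0,0,0.7,0,0,0]]}}

```text
time: 25.48
position: [0.5754, 0.2488, 0.1109]
eef_rot: [[-0.094, -0.996, 0.003], [-0.996, 0.094, 0.0], [-0.0, -0.003, -1.0]]
contact_force: [-3.3, -1.9, 13.0]
finger_gap: -0.004
```

Emit:
{"fn": "carry_out", "kwargs": {"increments": [[0,0,0,0,0,0,0],[0,0,0,0,0,0,0],[0,0,0,0,0,0,0],[0,0,0,0,0,0,0],[0,0,0,0,0,0,0]]}}

```text
time: 25.9
position: [0.5754, 0.2487, 0.1109]
eef_rot: [[-0.094, -0.996, 0.003], [-0.996, 0.094, -0.0], [-0.0, -0.003, -1.0]]
contact_force: [-2.7, -2.5, 12.1]
finger_gap: 0.001
```

Emit:
{"fn": "carry_out", "kwargs": {"increments": [[0,0,0,0,0,0,0],[0,0,0,0,0,0,0],[0,0,0,0,0,0,0],[0,0,0,0,0,0,0],[0,0,0,0,0,0,0]]}}

```text
time: 26.32
position: [0.5754, 0.2488, 0.1109]
eef_rot: [[-0.094, -0.996, 0.003], [-0.996, 0.094, -0.0], [-0.0, -0.003, -1.0]]
contact_force: [-3.6, -1.8, 12.8]
finger_gap: 0.006
```

Emit:
{"fn": "carry_out", "kwargs": {"increments": [[0,0,0,0,0,0,0],[0,0,0,0,0,0,0],[0,0,0,0,0,0,0],[0,0,0,0,0,0,0],[0,0,0,0,0,0,0]]}}

```text
time: 26.73
position: [0.5754, 0.2487, 0.1109]
eef_rot: [[-0.094, -0.996, 0.003], [-0.996, 0.094, -0.0], [-0.0, -0.003, -1.0]]
contact_force: [-2.8, -2.4, 12.7]
finger_gap: -0.0
```

```bash
python3 -c "
from h import *
t=bot.snapshot('top');bub(t)
cv2.imwrite('pics/t14.png',cv2.resize(t[230:310,95:255],None,fx=5,fy=5,interpolation=0))
cv2.imwrite('pics/t14f.png',t)
go(.5752,.2490,.111,-95.3)"
```

```text
vial c px [195.8 268.7] world [0.5689 0.1874 0.092 ] L 0.0756 ang 85.1 bubble px [195.1 269.5] off mm 1.3
t 26.78 pos [0.5754 0.2487 0.1109] yaw -95.38 gap -0.003 F [-2.9 -3.1 12.6] q6 -43.6
  mm [-0.2  0.3 -0.1] rot [-0.0026  0.0002 -0.0013] dist 0.0 deg 0.2
```

View pics/t14f.png

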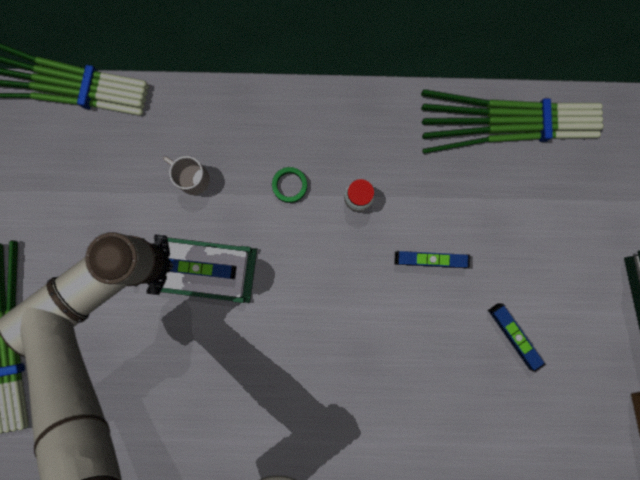

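View pics/t14.png

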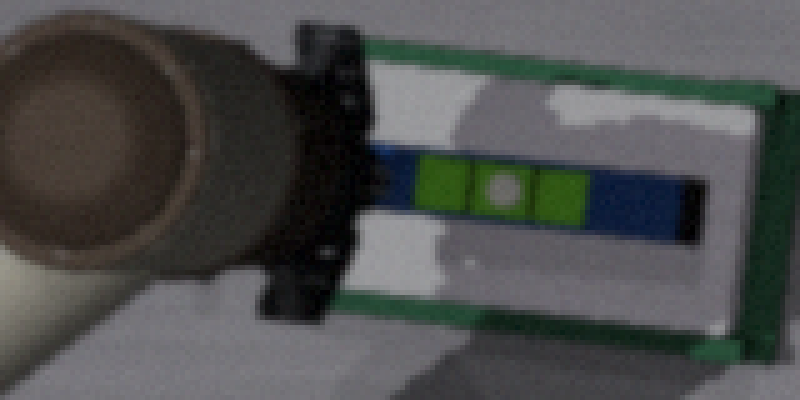

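The tape roll (290,185), mug (187,173) and jar (360,195) are where they started. The bubble is centred (crop px 503), and the press holds at about 12.6 N. Handing in.

```bash
python3 -c "
from station import bot
bot.sign_off()"
```

```text
the job is handed in; nothing more can be done
```

I laid the blue spirit level nearest the base lengthwise on the shelf and let go of it. I then turned the red wing knob about 2.0 rad clockwise until the bubble was centred. I handed in at about 27 s, pressing with shut fingers on the level's foot-end part at about 12.6 N; the hand-in reports no verdict.

**Last checks, under load:**
- **Bubble:** it sits midway between its lines in both views. By eye it is within about 1 mm; my automatic reading gave +1.3 mm.
- **Position:** the level's centre is about 3 mm from the shelf's middle, lined up within 1°.
- **Bystanders:** the tape roll, mug and jar have not moved.

**Disagreed or redone:**
- My first automatic bubble reading (−13.5 mm) was wrong because the dark line pixels skewed it. I went by the enlarged picture (−20.5 mm) instead, and the turn that centred the bubble bore that out.
- I first pressed on the hinge end at about 11.5 N, but there the gripper hid the bubble from both cameras. I lifted off, found the bubble still centred, and moved to the foot end so I could see it while pressing.

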